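# Turn the lamp stand to bring the blue dish to the front

### The arm

A 6-joint arm with a two-finger parallel gripper is mounted at the origin on the work surface. World frame = base frame: x ahead of the robot, y to its left, z up, the work surface at z = 0. Lengths are in m, angles in rad, forces in N, time in s.
With the tool pointing down it reaches from about 0.4 to 0.925 m from the base axis. Payload 3.4 kg.
Tool frame: the origin (TCP) lies midway between the tips of the shut fingers; the grasp point (between the pads) lies 19 mm behind it (env.grasp_offset is the distance from the TCP to the grasp point, in m); z points along the fingers, y is the line along which they close (so a half turn about z gives the same grasp; the last joint's range is limited). The gripper opens to 85 mm and grips with 20 to 120 N. Pads are 22 mm wide; open, the fingers measure 114 mm over their backs; the gripper's body (76 mm by 85 mm) begins 54 mm behind the grasp point. The pads swing forward as they close: fully open they stand 13 mm farther back than shut.
Start: joints at [-1.387, 0.307, 1.506, -0, 1.328, -0.073], TCP at [0.146, -0.556, 0.231] pointing down, gripper open.
Joint ranges: [-3.12, 3.12], [-1.05, 2.28], [0.14, 2.33], [-1.42, 4.57], [0.1, 2.73], [-2.68, 2.68]. Speed limits (rad/s): [2.57, 2.57, 3.14, 3.14, 3.14, 3.14].

### API

Orientations are given as a unit quaternion [w, x, y, z].
In Python, from cell import env gives the robot as it stands. The module is installed in compiled form; this text tells all that it offers.
- The arm moves only by the tool carry_out, never from a script. Its argument "increments" is one flat list of numbers, 4 for each row, row after row: the shift along the tool's x, y, z in m, then the turn about the tool's z in degrees. In form: [tx, ty, tz, turn, tx, ty, tz, turn, ...]. A call has 1 to 8 rows; each row shifts and turns the commanded pose from where the row before left it, along the tool's axes as they then stand; what a row does not reach is not made up. A row lasts 1/12 s, in which the tool goes at most 41.7 mm and 7.16 degrees, less where a joint would pass 70% of its speed; a pose out of reach is approached as far as the arm can. A call with a gripper value outside its range is refused whole. "claw" is the opening, from -1 (shut) to 1 (fully open), set as the call begins (left out, the last holds). The fingers move at their own pace and stop on an object; "force" is the grip in N (left out, the last holds). Time passes only in rows, so rows that do not move let the fingers close. It gives the time, the measured TCP pose, the force, the opening and the grip force at its end, in the units of the state.
- env.get_state(): the state, without advancing time (a new reading comes with each control period).
- env.get_image(name): name is "scene" or "top" or "wrist"; returns (picture, depth): 384x512x3 uint8, blue, green, red; 384x512 float32, m along the optical axis (not along the pixel's ray), 0 where there is no reading.
- env.calibration(name): a dict with "fov_y" (degrees; the focal length in pixels is half the picture's height over the tangent of half this angle, whatever the lens; pixels are square), "cx", "cy" (the principal point, pixels), "R" (3x3) and "t" (3): a world point X has camera coordinates R X + t; the wrist camera has in their place "tool_from_camera" (4x4, takes a point from camera to tool coordinates, whose origin is the TCP and whose axes are the flange's). Camera axes: x right, y down, z forward; pixel columns grow to the right and rows downward; lengths in m; the calibration is good to about 2 mm. A picture is of the moment at which its call begins: read the wrist's pose just before it. calibration takes no time and is no camera call.
- env.finish_job(): hands the job in; it is judged then, once.
The state is a dict: "t": time; "joint_pos": joint angles; "dq": joint speeds; "effort": joint torques, N m; "tcp_pos": TCP position; "eef_rot": TCP orientation; "force": force on the tool from outside, world axes, zero at the start; "torque": the same for the moment, N m; "finger_gap": opening from 0.0 (shut) to 1.0 (fully open); "finger_force": force on a finger pad.
Only numpy, scipy, OpenCV 4.12 (cv2) and the standard library are available. Lean on these libraries where they do the work, as an engineer would, in place of code of your own. Each camera call takes 0.05 s, during which the arm holds its last target. There are 200 camera calls.

### The job

Turn the four-armed lamp stand by pushing one of its bare steel arms sideways with a fingertip, smoothly and without flinging it round, until the blue dish stands at the front, in line with the brass post; either way round will do. Push only on the arms: do not touch the dishes or the lamps in them, which must stay standing in their dishes, and leave the oil pot, spare lamp and matchbox where they are. Then draw the hand away from everything.

Things in the scene. Friction and masses are not known exactly. Their poses are not given: they have to be found in the camera images.
- base: fixed dark wooden foot of the stand: a disc 120 mm across and 15 mm high, with a tongue 30 mm wide and 10 mm high reaching out 215 mm from its centre under the dishes to the brass post. Origin on the work surface, on the vertical turning axis of the stand; its x axis points along the tongue to the post, z up.
- post_top (a point): top of the fixed brass post, 14 mm thick with a 20 mm ball on top, which marks the front of the stand; 75 mm above the work surface, 205 mm from the turning axis.
- front_spot (a point): where the centre of the underside of the blue dish must come: on the line from the turning axis to the post, 140 mm from the axis, 34 mm above the work surface.
- stand: turning part: dark hub 44 mm across, 63 mm high; four bare steel arms at right angles along its own +x (blue dish), +y (red), -x (yellow), -y (green), each 10 mm wide, 37 to 53 mm above the surface, bare from 22 to 98 mm from the axis. Origin on the axis at surface height, z up. Turns freely both ways, over a full turn; takes about 0.15 N m and stays where left.
- dish_blue: blue round tin dish fixed on the end of its arm, 84 mm across, rim 50 mm above the work surface. Origin at the centre of its underside, 140 mm from the turning axis, 34 mm above the work surface; its inner floor is 4 mm higher.
- dish_red: red round tin dish fixed on the end of its arm, 84 mm across, rim 50 mm above the work surface. Origin at the centre of its underside, 140 mm from the turning axis, 34 mm above the work surface; its inner floor is 4 mm higher.
- dish_yellow: yellow round tin dish fixed on the end of its arm, 84 mm across, rim 50 mm above the work surface. Origin at the centre of its underside, 140 mm from the turning axis, 34 mm above the work surface; its inner floor is 4 mm higher.
- dish_green: green round tin dish fixed on the end of its arm, 84 mm across, rim 50 mm above the work surface. Origin at the centre of its underside, 140 mm from the turning axis, 34 mm above the work surface; its inner floor is 4 mm higher.
- lamp_blue: loose black clay lamp filled with cream wax, 52 mm across, 22 mm high, standing in the blue dish; its top is about 60 mm above the work surface. Origin at the centre of its underside.
- lamp_red: loose black clay lamp filled with cream wax, 52 mm across, 22 mm high, standing in the red dish; its top is about 60 mm above the work surface. Origin at the centre of its underside.
- lamp_yellow: loose black clay lamp filled with cream wax, 52 mm across, 22 mm high, standing in the yellow dish; its top is about 60 mm above the work surface. Origin at the centre of its underside.
- lamp_green: loose black clay lamp filled with cream wax, 52 mm across, 22 mm high, standing in the green dish; its top is about 60 mm above the work surface. Origin at the centre of its underside.
- oil_pot: loose brass oil pot, 66 mm across, 62 mm high, standing beside the stand, outside the 182 mm radius that the dishes sweep. Origin at the centre of its underside.
- spare_lamp: loose black clay lamp, 52 mm across, 22 mm high, on the work surface beside the stand. Origin at the centre of its underside.
- matchbox: loose red matchbox, 55 x 36 x 18 mm, lying on the work surface beside the stand. Origin at the centre of its underside.
Not all that is in view belongs to the job. What is shaped like the spare_lamp but purple or turquoise is not meant.

How it is judged:
At the end, for the whole second after the job is handed in: The centre of the blue dish is within 14 mm of the front spot (in line with the brass post) and at rest, every lamp stands in its own dish (within 30 mm of the dish's origin, tilted less than 0.3 rad), and the oil pot, spare lamp and matchbox stand upright within 15 mm of where they were (horizontal distance between dish_blue and front_spot below 0.014 m and linear speed of dish_blue below 0.01 m/s and distance between lamp_blue and dish_blue below 0.03 m and distance between lamp_red and dish_red below 0.03 m and distance between lamp_yellow and dish_yellow below 0.03 m and distance between lamp_green and dish_green below 0.03 m and angle between each of lamp_blue, lamp_red, lamp_yellow, lamp_green, oil_pot, spare_lamp, matchbox's own z axis and vertical below 0.3 rad and distance of each of oil_pot, spare_lamp, matchbox from where it was at the start of the episode below 0.015 m); the robot touches nothing.
It fails at once if a dish or a lamp in a dish is touched by the robot (over 0.5 N) (contact force between any of the fingers, the arm and dish_blue above 0.5 N or contact force between any of the fingers, the arm and dish_red above 0.5 N or contact force between any of the fingers, the arm and dish_yellow above 0.5 N or contact force between any of the fingers, the arm and dish_green above 0.5 N or contact force between any of the fingers, the arm and lamp_blue above 0.5 N or contact force between any of the fingers, the arm and lamp_red above 0.5 N or contact force between any of the fingers, the arm and lamp_yellow above 0.5 N or contact force between any of the fingers, the arm and lamp_green above 0.5 N).
It fails at once if a lamp leaves its dish (over 30 mm from the dish's origin), is lifted (over 60 mm high) or tips (over 0.5 rad) (distance between lamp_blue and dish_blue above 0.03 m or distance between lamp_red and dish_red above 0.03 m or distance between lamp_yellow and dish_yellow above 0.03 m or distance between lamp_green and dish_green above 0.03 m or height (world z) of any of lamp_blue, lamp_red, lamp_yellow, lamp_green above 0.06 m or angle between any of lamp_blue, lamp_red, lamp_yellow, lamp_green's own z axis and vertical above 0.5 rad).
It fails at once if the oil pot, spare lamp or matchbox is lifted, tipped or moved more than 15 mm (distance of any of oil_pot, spare_lamp, matchbox from where it was at the start of the episode above 0.015 m or angle between any of oil_pot, spare_lamp, matchbox's own z axis and vertical above 0.5 rad).
It fails at once if the stand is pushed with the hand or arm instead of the fingers (over 1 N) (contact force between the arm and stand above 1 N).
It fails at once if the stand is flung round (dish faster than 0.5 m/s) (linear speed of dish_blue above 0.5 m/s).
It also fails if it takes over 51 s, if anything falls off the work surface, if the arm or the gripper's body presses on something with over 40 N, if the wrist force passes 120 N, or if a joint passes its speed limit or range.

## Working session

There is one attempt and no reset: what is moved stays moved. The work goes in short steps, Python scripts to look and compute and a tool call to move; the robot and the scene stay as the last step left them, time stands still between calls to the robot, and variables do not carry over. Pictures are saved under pics/ and viewed, at most 10 in all, crops included, and the job is handed in when it is done.

Besides the shell and the picture viewer there is one more tool, called after "Call:" as name(argument=value, ...) on one line, values as JSON. carry_out: Moves the arm, as the interface text tells. Its arguments: {"type":"object","properties":{"increments":{"type":"array"},"claw":{"type":"number"},"force":{"type":"number"}},"required":["increments"]}

```bash
mkdir -p pics
python3 - <<'E'
from cell import env
import cv2,numpy as np
for n in("top","scene"):
    p,d=env.get_image(n);cv2.imwrite(f"pics/{n}0.png",p);np.save(f"pics/{n}0.npy",d)
    c=env.calibration(n);print(n,c)
s=env.get_state();print(s)
E
```

```text
top {'fov_y': 43.23073243231134, 'cx': 260.9335184610981, 'cy': 186.77652044230223, 'R': array([[-0.01998513, -0.99953652, -0.02296371],
       [-0.98469309,  0.02365565, -0.17268448],
       [ 0.17314767,  0.01916108, -0.98470947]]), 't': array([0.05649712, 0.57814093, 1.13608354])}
scene {'fov_y': 54.96489643783928, 'cx': 259.8482307294883, 'cy': 196.6652974847318, 'R': array([[-0.31750737,  0.94821781,  0.00848854],
       [ 0.48969599,  0.17162553, -0.85483479],
       [-0.81202642, -0.26725954, -0.51883083]]), 't': array([ 0.15106106, -0.23106614,  1.56159548])}
{'t': 0.1, 'joint_pos': array([-1.38751939e+00,  3.07485347e-01,  1.50749097e+00,  3.05253937e-05,
        1.32842995e+00, -7.35258693e-02]), 'dq': array([-0.00034176, -0.00031545, -0.00229317, -0.00135909,  0.0005595 ,
        0.00176546]), 'effort': array([ 5.67719671e-04, -4.58527708e+01, -2.52607012e+01, -6.84188262e-05,
        5.57148858e-03,  1.03321264e-05]), 'tcp_pos': array([ 0.14590562, -0.55555287,  0.23050006]), 'eef_rot': array([-9.06254287e-04,  9.91767922e-01,  1.28045173e-01, -3.49455545e-05]), 'force': array([ 0.57279335,  0.95704375, -0.44029989]), 'torque': array([ 0.01366562, -0.02128127,  0.00330385]), 'finger_force': 0.0, 'finger_gap': 0.9974537356221027}
```

View pics/top0.png

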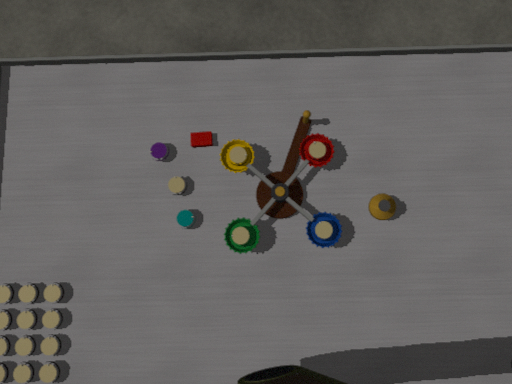

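View pics/scene0.png

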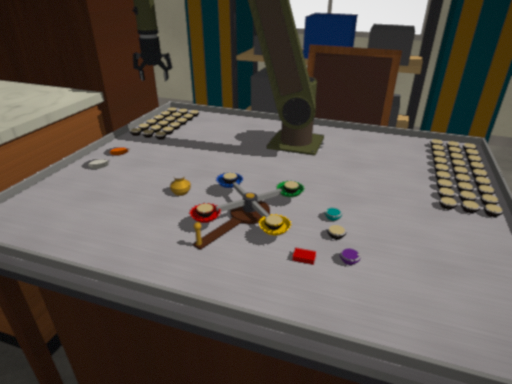

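The top view shows the hub near (280,191), the post ball at (306,115), blue dish (324,230), red (317,151), yellow (237,156), green (242,236), pot (382,207), spare lamp (177,186) and matchbox (202,139). Next I measure them.

```bash
cat > h.py <<'E'
import cv2,numpy as np
from cell import env
def ray(n,uv,z,c=None):
    c=c or env.calibration(n);f=192/np.tan(np.radians(c['fov_y']/2))
    R,t=np.array(c['R']),np.array(c['t']);o=-R.T@t
    d=R.T@np.array([(uv[0]-c['cx'])/f,(uv[1]-c['cy'])/f,1]);return o+d*(z-o[2])/d[2]
def blob(hsv,lo,hi,near,r=32):
    m=cv2.inRange(hsv,lo,hi);k=np.zeros_like(m);cv2.circle(k,near,r,255,-1);m&=k
    pts=cv2.findNonZero(m)
    return cv2.minEnclosingCircle(cv2.convexHull(pts)),len(pts)
D={'blue':((100,120,50),(125,255,255),(324,230),.05),'yellow':((20,130,70),(32,255,255),(237,156),.05),
 'green':((50,120,30),(80,255,255),(242,236),.05),'red':((0,170,70),(6,255,255),(317,151),.05)}
def measure(p,D=D):
    hsv=cv2.cvtColor(p,cv2.COLOR_BGR2HSV);out={}
    for k,(lo,hi,near,z) in D.items():
        try:
            (c,r),n=blob(hsv,lo,hi,near,26);out[k]=ray('top',c,z);print(k,np.round(c,1),round(r,1),n,np.round(out[k],4))
        except Exception as e: print(k,e)
    return out
E
python3 - <<'E'
from h import *
p=cv2.imread('pics/top0.png');o=measure(p)
P=np.array([o[k][:2] for k in('blue','red','yellow','green')]);c=P.mean(0)
print('axis',c,'r',np.linalg.norm(P-c,axis=1),'ang',np.degrees(np.arctan2(*(P-c).T[::-1])))
print('hub',ray('top',(280,191),.063))
b=ray('top',(306.5,115),.07);print('post',b,b[:2]-c,np.linalg.norm(b[:2]-c),np.degrees(np.arctan2(*(b[:2]-c)[::-1])))
for n,uv,z in(('pot',(382,207),.04),('spare',(177,186),.022),('match',(202,139),.018)):
    q=ray('top',uv,z);print(n,q,np.linalg.norm(q[:2]-c))
cv2.imwrite('pics/c0.png',cv2.resize(p[90:270,170:410],None,fx=3.3,fy=3.3,interpolation=cv2.INTER_CUBIC))
E
```

```text
blue [323.5 229.5] 18.2 593 [ 0.4714 -0.1047  0.05  ]
yellow [237.  155.9] 17.5 587 [0.6586 0.1017 0.05  ]
green [242.  235.1] 17.6 633 [0.4621 0.0918 0.05  ]
red [316. 150.] 17.5 402 [ 0.6687 -0.0945  0.05  ]
axis [ 0.56521785 -0.00144027] r [0.13954258 0.13919744 0.13914449 0.13899089] ang [-132.24807158  -41.97135374   47.83642004  137.86489108]
hub [ 0.56564926 -0.00236917  0.063     ]
post [ 0.75304394 -0.07267647  0.07      ] [ 0.18782609 -0.0712362 ] 0.20088115059527922 -20.77007256935619
pot [ 0.52397065 -0.25048655  0.04      ] 0.252438861624352
spare [0.59140616 0.25591465 0.022     ] 0.25868394485752566
match [0.71333875 0.19340879 0.018     ] 0.24475693821243033
```

View pics/c0.png

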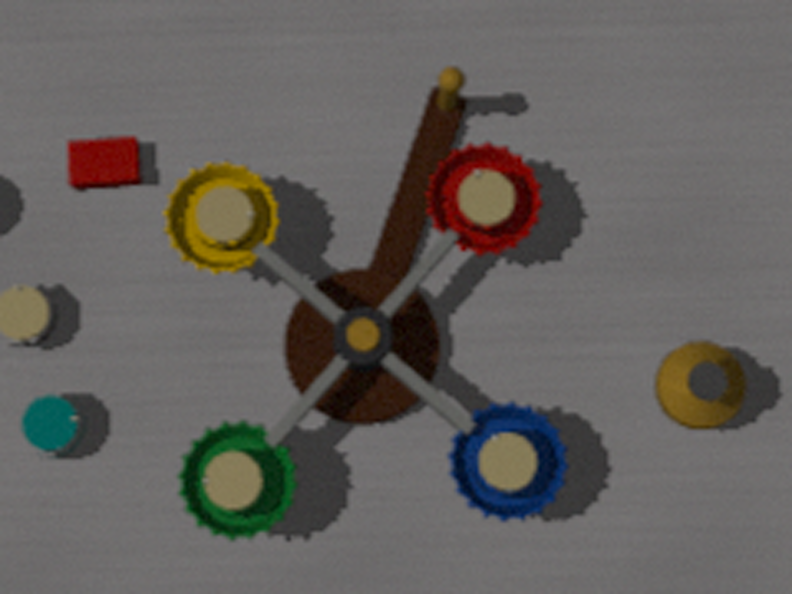

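Axis is at about (0.565, -0.001), the post at -20.7° and the blue dish at -132.2°, so the stand must turn about +111.5° CCW. The radii match the given sizes: 139 mm for the dishes and about 201–205 mm for the post. I'll push the red arm from its clockwise side, at a radius of 65 mm with the fingers shut. First I move over the gap between the blue and red arms.

Call:
carry_out(increments=[0.0228, -0.0152, 0, 0, 0.0228, -0.0152, 0, 0, 0.0228, -0.0152, 0, 0, 0.0228, -0.0152, 0, 0, 0.0228, -0.0152, 0, 0, 0.0228, -0.0152, 0, 0, 0.0228, -0.0152, 0, 0, 0.0228, -0.0152, 0, 0], claw=-1)

```text
t: 0.77
tcp_pos: [0.2921, -0.3908, 0.2309]
eef_rot: [-0.0, 0.992, 0.128, -0.0]
force: [0.4, 0.3, 0.8]
finger_gap: 0.0
finger_force: 0.0
```

Call:
carry_out(increments=[0.0228, -0.0152, 0, 0, 0.0228, -0.0152, 0, 0, 0.0228, -0.0152, 0, 0, 0.0228, -0.0152, 0, 0, 0.0228, -0.0152, 0, 0, 0.0228, -0.0152, 0, 0, 0.0228, -0.0152, 0, 0, 0.0228, -0.0152, 0, 0])

```text
t: 1.43
tcp_pos: [0.4375, -0.2269, 0.231]
eef_rot: [-0.0, 0.992, 0.128, -0.0]
force: [0.0, -1.1, 0.7]
finger_gap: 0.0
finger_force: 0.0
```

Call:
carry_out(increments=[0.0228, -0.0152, 0, 0, 0.0228, -0.0152, 0, 0, 0.0228, -0.0152, 0, 0, 0.0228, -0.0152, 0, 0, 0.0228, -0.0152, 0, 0, 0.0228, -0.0152, 0, 0, 0.0228, -0.0152, 0, 0, 0, 0, 0, 0])

```text
t: 2.1
tcp_pos: [0.5676, -0.0813, 0.2308]
eef_rot: [-0.001, 0.992, 0.13, 0.001]
force: [-0.5, -1.0, -0.6]
finger_gap: 0.0
finger_force: 0.0
```

Call:
carry_out(increments=[0.009, -0.0065, 0.01, 0, 0.009, -0.0065, 0.02, 0, 0, 0, 0.025, 0, 0, 0, 0.025, 0, 0, 0, 0.02, 0, 0, 0, 0, 0])

```text
t: 2.6
tcp_pos: [0.5741, -0.0673, 0.1261]
eef_rot: [-0.002, 0.992, 0.128, -0.005]
force: [0.3, 0.1, 0.1]
finger_gap: -0.001
finger_force: 0.0
```

Run:
```python
from h import *
s=env.get_state();p,d=env.get_image('wrist');c=env.calibration('wrist')
T=np.array(c['tool_from_camera']);f=192/np.tan(np.radians(c['fov_y']/2))
from scipy.spatial.transform import Rotation as Ro
q=s['eef_rot'];R=Ro.from_quat([*q[1:],q[0]]).as_matrix()
A=R@T[:3,:3];o=R@T[:3,3]+s['tcp_pos']
np.savez('pics/w.npz',A=A,o=o,f=f,c=[c['cx'],c['cy']])
x=A.T@(np.array([.5652,-.0014,.063])-o);print(s['tcp_pos'],'hub px',x[:2]/x[2]*f+[c['cx'],c['cy']])
x=A.T@(np.append(s['tcp_pos'][:2],.045)-o);print('tip at arm height px',x[:2]/x[2]*f+[c['cx'],c['cy']])
cv2.imwrite('pics/w0.png',p)
```

```text
[ 0.57409892 -0.06725234  0.1260766 ] hub px [174.66860456 195.59597952]
tip at arm height px [255.7286558  198.24360629]
```

View pics/w0.png

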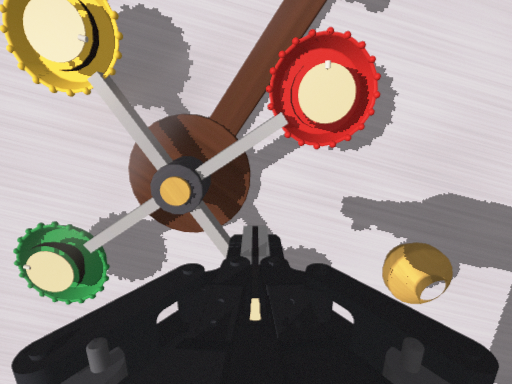

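The wrist view shows the hub at (177,188), where I predicted (175,196), so it agrees to about 5 mm. The fingers are over the gap clockwise of the red arm. Next I descend.

Call:
carry_out(increments=[0.004, -0.002, 0, 0, 0.004, -0.002, 0.01, 0, 0, 0, 0.02, 0, 0, 0, 0.02, 0, 0, 0, 0.02, 0, 0, 0, 0.01, 0, 0, 0, 0, 0, 0, 0, 0, 0])

```text
t: 3.32
tcp_pos: [0.5858, -0.0618, 0.0516]
eef_rot: [0.0, 0.992, 0.128, 0.0]
force: [0.3, 0.1, 0.3]
finger_gap: -0.003
finger_force: 0.0
```

Call:
carry_out(increments=[0, 0, 0.0085, -4, 0, 0, 0.007, 0, 0, 0, 0, 0, 0.0011, 0, 0, -1, 0.0022, -4e-05, 0, -2, 0.0022, -4e-05, 0, -2, 0.0022, -4e-05, 0, -2, 0.0022, -4e-05, 0, -2])

```text
t: 3.98
tcp_pos: [0.5952, -0.0579, 0.0367]
eef_rot: [0.0, 0.971, 0.24, 0.001]
force: [-0.6, 0.6, 0.2]
finger_gap: 0.001
finger_force: 0.0
```

Call:
carry_out(increments=[0.0022, -4e-05, 0, -2, 0.0022, -4e-05, 0, -2, 0.0022, -4e-05, 0, -2, 0.0033, -9e-05, 0, -3, 0.0033, -9e-05, 0, -3, 0.0033, -9e-05, 0, -3, 0.0033, -9e-05, 0, -3, 0.0033, -9e-05, 0, -3])

```text
t: 4.65
tcp_pos: [0.6131, -0.0447, 0.0368]
eef_rot: [0.001, 0.91, 0.414, 0.0]
force: [-0.3, -3.9, -0.1]
finger_gap: 0.003
finger_force: 1.5
```

Run:
```python
from h import *
s=env.get_state();p,d=env.get_image('top');cv2.imwrite('pics/t1.png',p)
v=s['tcp_pos'][:2]-[.5652,-.0014];q=s['eef_rot'];print(s['tcp_pos'],s['force'],'r',np.hypot(*v),'phi',np.degrees(np.arctan2(v[1],v[0])),'psi',2*np.degrees(np.arctan2(q[2],q[1])))
cv2.imwrite('pics/t1c.png',cv2.resize(p[90:270,170:410],None,fx=3.3,fy=3.3))
```

```text
[ 0.61305595 -0.04470504  0.03675702] [-0.3370071  -3.94967379 -0.11741843] r 0.06454082947371213 phi -42.14207539916129 psi 48.85941765215823
```

View pics/t1c.png

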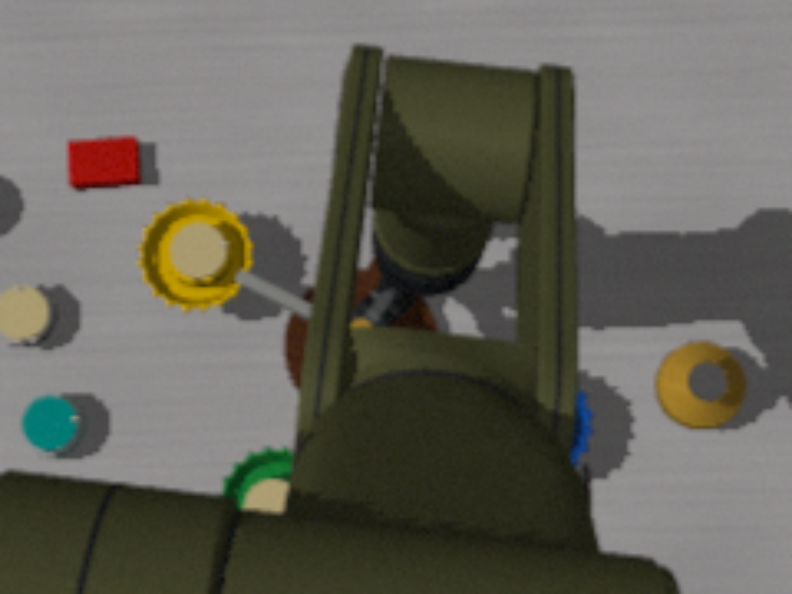

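The yellow dish has moved from (222,215) to (197,252) in the crop, about 15° CCW as expected, and the contact force is about 4 N. I continue along the arc.

Call:
carry_out(increments=[0.0033, -9e-05, 0, -3, 0.0033, -9e-05, 0, -3, 0.0033, -9e-05, 0, -3, 0.0033, -9e-05, 0, -3, 0.0033, -9e-05, 0, -3, 0.0033, -9e-05, 0, -3, 0.0033, -9e-05, 0, -3, 0.0033, -9e-05, 0, -3])

```text
t: 5.37
tcp_pos: [0.6266, -0.0218, 0.0368]
eef_rot: [0.001, 0.805, 0.593, 0.001]
force: [0.7, -2.9, -0.1]
finger_gap: -0.003
finger_force: 1.6
```

Call:
carry_out(increments=[0.0033, -9e-05, 0, -3, 0.0033, -9e-05, 0, -3, 0.0033, -9e-05, 0, -3, 0.0033, -9e-05, 0, -3, 0.0033, -9e-05, 0, -3, 0.0033, -9e-05, 0, -3, 0.0033, -9e-05, 0, -3, 0.0033, -9e-05, 0, -3])

```text
t: 6.03
tcp_pos: [0.6296, 0.0046, 0.0369]
eef_rot: [0.002, 0.664, 0.748, 0.001]
force: [2.5, -2.7, -1.5]
finger_gap: 0.005
finger_force: 1.6
```

```bash
cat > st.py <<'E'
from h import *
s=env.get_state()
v=s['tcp_pos'][:2]-[.5652,-.0014];q=s['eef_rot'];print(s['tcp_pos'],s['force'],'r',np.hypot(*v),'phi',np.degrees(np.arctan2(v[1],v[0])),'psi',2*np.degrees(np.arctan2(q[2],q[1])))
E
python3 st.py
```

```text
[0.62960563 0.00464772 0.03685348] [ 2.45978317 -2.70279746 -1.52434944] r 0.06468895278601575 phi 5.364369540301682 psi 96.77996400476277
```

Call:
carry_out(increments=[0.0033, -9e-05, 0, -3, 0.0033, -9e-05, 0, -3, 0.0033, -9e-05, 0, -3, 0.0033, -9e-05, 0, -3, 0.0033, -9e-05, 0, -3, 0.0033, -9e-05, 0, -3, 0.0033, -9e-05, 0, -3, 0.0033, -9e-05, 0, -3])

```text
t: 6.7
tcp_pos: [0.6213, 0.0298, 0.0368]
eef_rot: [0.002, 0.494, 0.869, 0.001]
force: [2.5, -2.1, -0.6]
finger_gap: 0.004
finger_force: 1.5
```

Call:
carry_out(increments=[0.0033, -9e-05, 0, -3, 0.0033, -9e-05, 0, -3, 0.0022, -4e-05, 0, -2, 0.0022, -4e-05, 0, -2, 0.0022, -4e-05, 0, -2, 0.0011, 0, 0, -1, 0, 0, 0, 0, 0, 0, 0, 0])

```text
t: 7.37
tcp_pos: [0.6117, 0.0416, 0.0366]
eef_rot: [0.001, 0.394, 0.919, 0.001]
force: [2.8, 0.3, 2.3]
finger_gap: 0.0
finger_force: 1.1
```

Run:
```python
import st
from h import *
p,d=env.get_image('scene');p2,d2=env.get_image('top')
cv2.imwrite('pics/s2.png',np.hstack([cv2.resize(p[150:270,150:350],(400,240)),cv2.resize(p2[100:250,190:390],(400,300))[:240]]))
cv2.imwrite('pics/t2.png',p2);cv2.imwrite('pics/sc2.png',p)
```

```text
[0.61172642 0.04164492 0.03662078] [2.82893625 0.32335538 2.2500479 ] r 0.06338432410433258 phi 42.7741195063979 psi 133.6351904147659
```

View pics/s2.png

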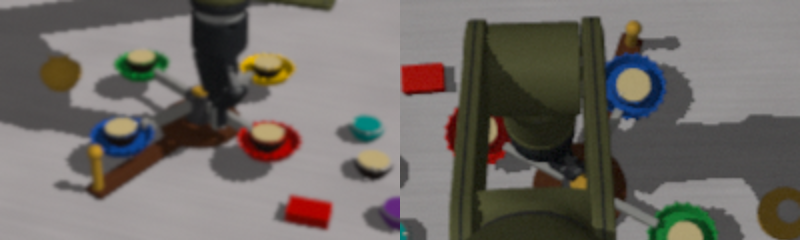

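Blue is now near the post, at about (307,143) in the top image. I measure the angle that remains.

Run:
```python
from h import *
p=cv2.imread('pics/t2.png')
E={'blue':(*D['blue'][:2],(307,143),.05),'green':(*D['green'][:2],(332,217),.05)}
o=measure(p,E)
for k in o: v=o[k][:2]-[.5652,-.0014];print(k,np.hypot(*v),np.degrees(np.arctan2(v[1],v[0])))
hsv=cv2.cvtColor(cv2.imread('pics/top0.png'),cv2.COLOR_BGR2HSV)
m=cv2.inRange(hsv,(12,120,90),(30,255,255))[105:125,298:314];ys,xs=np.nonzero(m);print(xs.min()+298,xs.max()+298,ys.min()+105,ys.max()+105)
for uv in((306.5,114),(307,113.5)):
    b=ray('top',uv,.065);v=b[:2]-[.5652,-.0014];print(np.hypot(*v),np.degrees(np.arctan2(v[1],v[0])))
```

```text
blue [305.6 142.6] 17.1 533 [ 0.6883 -0.0694  0.05  ]
green [331.  218.5] 18.0 627 [ 0.4976 -0.1239  0.05  ]
blue 0.1406273476912099 -28.94045101396104
green 0.13995799027015007 -118.90428732584773
303 308 111 116
0.20505016259709402 -20.490281127822083
0.20667970255117726 -20.701669928989457
```

Call:
carry_out(increments=[0.0011, 0, 0, -1, 0.0022, -4e-05, 0, -2, 0.0022, -4e-05, 0, -2, 0.0022, -4e-05, 0, -2, 0.0011, 0, 0, -1, 0, 0, 0, 0, 0, 0, 0, 0])

```text
t: 8.05
tcp_pos: [0.6037, 0.0476, 0.0358]
eef_rot: [-0.0, 0.328, 0.945, -0.0]
force: [1.9, 0.2, 1.1]
finger_gap: -0.002
finger_force: 0.9
```

Run:
```python
import st
from h import *
p,_=env.get_image('top');cv2.imwrite('pics/t3.png',p)
E={'blue':(*D['blue'][:2],(302,138),.05),'green':(*D['green'][:2],(336,206),.05)}
o=measure(p,E)
for k in o: v=o[k][:2]-[.5652,-.0014];print(k,np.hypot(*v),np.degrees(np.arctan2(v[1],v[0])))
```

```text
[0.60369605 0.04756807 0.03575008] [1.94287976 0.19814196 1.06848608] r 0.0622881798721481 phi 51.82748276107559 psi 141.68396201064436
blue [297.9 139.3] 16.8 411 [ 0.6972 -0.0507  0.05  ]
green [334.7 209.7] 17.7 622 [ 0.5188 -0.1337  0.05  ]
blue 0.1409065970022398 -20.501446515023275
green 0.14022281119864463 -109.3107241458656
```

The blue dish is at about -20°, against a target of -20.5°, so it is within about 3 mm. I back off, rise and withdraw.

Call:
carry_out(increments=[-0.003, 0, 0, 0, -0.006, 0, 0, 0, -0.006, 0, 0, 0, 0, 0, -0.01, 0, 0, 0, -0.02, 0, 0, 0, -0.03, 0, 0, 0, -0.03, 0, 0, 0, -0.03, 0])

```text
t: 8.77
tcp_pos: [0.6152, 0.038, 0.1572]
eef_rot: [-0.001, 0.328, 0.945, -0.0]
force: [-0.4, -0.2, -0.2]
finger_gap: 0.002
finger_force: 0.0
```

Call:
carry_out(increments=[0, 0, -0.03, 0, 0, 0, -0.03, 0, 0.01, 0.02, -0.01, 0, 0.02, 0.03, 0, 0, 0.02, 0.03, 0, 0, 0.02, 0.03, 0, 0, 0.02, 0.03, 0, 0, 0.02, 0.03, 0, 0])

```text
t: 9.43
tcp_pos: [0.6344, 0.241, 0.2266]
eef_rot: [-0.0, 0.328, 0.945, -0.0]
force: [0.8, -0.4, -0.3]
finger_gap: 0.002
finger_force: 0.0
```

```bash
python3 st.py
```

```text
[0.63444727 0.24101231 0.22658751] [ 0.78629502 -0.35629243 -0.31285452] r 0.25210893328154804 phi 74.05752939072602 psi 141.66998161635053
```

Run:
```python
from h import *
p,_=env.get_image('top')
E={'blue':(*D['blue'][:2],(298,139),.05),'green':(*D['green'][:2],(336,206),.05)}
o=measure(p,E)
for k in o: v=o[k][:2]-[.5652,-.0014];print(k,np.hypot(*v),np.degrees(np.arctan2(v[1],v[0])))
cv2.imwrite('pics/t4.png',p)
```

```text
blue [297.  139.3] 17.0 582 [ 0.6973 -0.0484  0.05  ]
green [334.6 209.7] 17.7 613 [ 0.5187 -0.1337  0.05  ]
blue 0.14023701770454705 -19.563928077898233
green 0.14021689541296015 -109.38177351348969
```

View pics/t4.png

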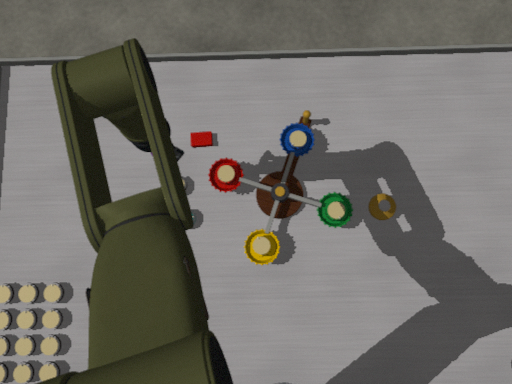

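The blue dish at (297,139) lies in line with the post at (306,115), at -19.5° against about -20.5°, or roughly 2.5 mm off. The lamps stand in their dishes, the pot and matchbox haven't moved, and the hand is clear at a height of 0.23 m.

```bash
python3 -c "
from cell import env
print(env.finish_job())"
```

```text
the job is handed in; nothing more can be done
None
```

The job is handed in: the blue dish stands at the front, about 2.5 mm off the post line by my last measurement, all four lamps are in their dishes, the oil pot and matchbox look unmoved, and the hand is clear (the spare lamp was mostly hidden behind the arm in the last picture; the verdict was not shown).

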